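# Dress the contact face of a clamped busbar with an abrasive block

### The job

Clean up the contact face of the copper busbar in the ball-joint vise (the bar is not quite straight, so follow it by feel): first take off the red side cutters left lying across it and lay them flat on the dark rubber mat. Then set the orange abrasive block lengthwise on the middle line of the bar, right beside the bolt head, and rub it flat along the bar until its leading edge is level with the bare end and back to the bolt, in one unbroken double stroke under a steady, light pressure of about 10 N. Stand the block on its sole on the mat again beside the cutters, without forcing the bar out of position or disturbing the other things on the bench.

Things in the scene. Friction and masses are not known exactly. Their poses are not given: they have to be found in the camera images.
- bar_face (a point): middle of the upper (contact) face of the copper busbar, about 130 mm above the worktop. Bar 220 mm long (y axis; bare end at y = -110 mm), 30 mm wide (x), 10 mm thick; z is its face's normal. The vise was left at any slope up to 6 degrees along the bar. Beyond y = -25 mm the bar is slightly bent, up or down, by up to 3.4 mm at the bare end: this is not in the pose
- vise_head: tilting head of the dark grey ball-joint vise with the clamped bar; origin at the ball, 78 mm below the bar's face, 20 mm from its middle toward +y; axes as bar_face. Its jaws, 80 mm long along the bar and 82 mm wide in all, end 5 mm below the face; the screw with its T-handle points along -x, reaches 105 mm out and lies 26 mm below the face. Round foot, 140 mm across, fixed
- bar_bolt (a point): foot of the steel hex bolt on the bar's face, on its middle line 84 mm from the bar's middle toward +y: washer 22 mm across, hex head 20 mm over its corners, standing 9 mm above the face. The bar's other end is bare, with an empty bolt hole
- block: loose abrasive block, 58 mm high, 0.27 kg: orange grip 24 mm wide (x), 82 mm long (y), from 24 to 58 mm above the sole; below it a pad 44 mm wide (x), 70 mm long (y), 13 mm thick, brown abrasive underneath. Origin: centre of the sole; z up. The pad swivels up to 14 degrees on a stiff cross pin (axis x, 20 mm above the sole), so it can lie flat on a slope. Starts on the mat
- block_sole (a point): centre of the abrasive sole on the swivelling pad (moves with the pad); y is the pad's long axis, z the sole's normal, pointing up into the grip
- cutters: loose pair of red-handled side cutters, 165 mm long (y), 54 mm wide over the grips (x), 16 mm thick, 0.19 kg; the part to grasp is about 36 mm wide. Origin in the middle of the underside, centre of mass 8 mm from it toward -y. They start lying across the bar between its middle and the bolt
- mat: dark rubber mat lying on the worktop, 200 mm (x) by 230 mm (y), 4 mm thick, fixed. Origin at the centre of its underside
- mug: bystander: white coffee mug standing upright, 80 mm across the cup, 117 mm long with its handle (handle toward -y), 102 mm tall; origin in the middle of its length at the underside
- meter: bystander: yellow and black multimeter lying flat, 150 mm long (x), 76 mm wide (y), 50 mm tall; origin at the centre of its underside
- tape: bystander: roll of green tape lying flat, 66 mm across, 19 mm tall; origin at the centre of its underside

How it is judged:
By the outcome, as a careful person would: the job done as asked, in the order asked, and still so for the second after the job is handed in, with the robot touching nothing.
It also fails if it takes over 72 s, if anything falls off the work surface, if the arm or the gripper's body presses on something with over 40 N, if the wrist force passes 120 N, or if a joint passes its speed limit or range.

### The arm

A 6-joint arm with a two-finger parallel gripper is mounted at the origin on a cart in front of the work surface, level with it; the furniture and walls round the work are solid. World frame = base frame: x ahead of the robot, y to its left, z up, the work surface at z = 0. Lengths are in m, angles in degrees, forces in N, time in s.
With the tool pointing down it reaches from about 0.3 to 0.75 m from the base axis. Payload 8.5 kg.
Tool frame: the origin (TCP) lies between the finger pads; the fingertips stand r.tcp_to_tips ahead of it and the grasp point (between the pads) lies 8 mm behind it (r.tcp_to_tips is the distance from the TCP to the fingertips, in m); z points along the fingers, y is the line along which they close (so a half turn about z gives the same grasp; the last joint's range is limited). The gripper opens to 85 mm and grips with 20 to 120 N. Pads are 22 mm wide; open, the fingers measure 114 mm over their backs; the gripper's body (76 mm by 85 mm) begins 54 mm behind the grasp point. The pads swing forward as they close: fully open they stand 13 mm farther back than shut.
Start: joints at [56.935, 21.807, 74.336, -0, 83.858, -12.336], TCP at [0.195, 0.514, 0.242] pointing down, gripper open.
Joint ranges: [-178.18, 178.18], [-50.72, 133.34], [12.68, 142.11], [-81.47, 261.47], [9.98, 163.14], [-165.26, 165.26]. Speed limits (degrees/s): [136.94, 136.94, 180, 180, 180, 180].

### API

Orientations are given as [roll, pitch, yaw] about the fixed x, y, z axes, in that order (R = Rz(yaw) Ry(pitch) Rx(roll)).
In Python, from station import r, camera, calibration, silhouettes, place_of gives the robot as it stands.
- The arm moves only by the shell command python3 -m jog 'ROWS' [FORCE]. ROWS is a JSON object of lists of equal length, an entry for each row: "claw": the finger opening in mm, from 0 to 85.4; "offset": the shift along the tool's x, y, z normalised to -1 to 1, where 1 is 100 mm, a list of three; "turn": the turn, a rotation vector about the tool's x, y, z normalised to -1 to 1, where 1 is 5 degrees, a list of three. A call has 1 to 12 rows; each row shifts and turns the commanded pose from where the row before left it, along the tool's axes as they then stand; what a row does not reach is not made up. A row lasts 1/10 s, in which the tool goes at most 50 mm and 8.59 degrees, less where a joint would pass 70% of its speed; a pose out of reach is approached as far as the arm can. A call with a number of a shift or a turn outside -1 to 1 is refused whole. A call with a gripper value outside its range is refused whole. The fingers move at their own pace and stop on an object; FORCE is the grip in N (left out, the last holds). Time passes only in rows, so rows that do not move let the fingers close. It gives the time, the measured TCP pose, the force, the opening and the grip force at its end, in the units of the state.
- r.state(): the state, without advancing time (a new reading comes with each control period).
- camera(name): name is "scene" or "top" or "wrist"; returns the picture (480x640x3 uint8, red, green, blue); there is no depth.
- calibration(name): a dict with "fx", "fy", "cx", "cy" (pixels), "dist_coeffs" ([k1, k2, p1, p2, k3] as OpenCV has them; the pictures are not rectified), "R" (3x3) and "t" (3): a world point X has camera coordinates R X + t. Camera axes: x right, y down, z forward; pixel columns grow to the right and rows downward; lengths in m; the calibration is good to about 2 mm. A picture is of the moment at which its call begins: read the wrist's pose just before it. calibration takes no time and is no camera call; for the wrist camera it gives the pose at the moment of the call.
- r.sign_off(): hands the job in; it is judged then, once.
Trained networks look in the newest picture that a camera, given by its name, has taken for a name from the list of things; names that differ only in an ending like _2 or _b are one class to them, and where a whole thing is asked for, a point or a joint stands for the part that bears it (a point fixed in the world has none). Each returns a list of dicts, best first, with "confidence" (0 to 1); they miss things now and then, are a little off and sometimes report something else, mostly with a low value. They report only what shows in the picture. A call takes as long as a camera call.
- silhouettes(target, camera): "mask" (480x640 bool, what is visible of it) and "pixel" ([row, column] in pixels, amid what is visible of it).
- place_of(target, camera): "pixel" ([row, column] in pixels: a listed point, or the origin of a listed thing).
The state is a dict: "clock": time; "joints": joint angles; "joint_vel": joint speeds; "joint_efforts": joint torques, N m; "eef_pos": TCP position; "eef_rot": TCP orientation; "wrist_force": force on the tool from outside, world axes, zero at the start; "ft_torque": the same for the moment, N m; "grip_width": finger opening in m; "finger_force": force on a finger pad.
Only numpy, scipy, OpenCV 4.12 (cv2) and the standard library are available. Lean on these libraries where they do the work, as an engineer would, in place of code of your own. Each camera call takes 0.05 s, during which the arm holds its last target. There are 200 camera calls.

## Working session

There is one attempt and no reset: what is moved stays moved. The work goes in short steps, Python scripts to look and compute and a shell command to move; the robot and the scene stay as the last step left them, time stands still between calls to the robot, and variables do not carry over. Pictures are saved under pics/ and viewed, at most 10 in all, crops included, and the job is handed in when it is done.

```bash
ls; mkdir -p pics
python3 - <<'E'
from station import r,camera,calibration,silhouettes,place_of
import cv2,numpy as np
s=r.state();print(s,r.tcp_to_tips)
for c in ["scene","top"]:
    im=camera(c);cv2.imwrite(f"pics/{c}0.png",im[:,:,::-1])
    k=calibration(c);print(c,{a:np.round(k[a],4).tolist() for a in k})
    for n in ["bar_face","vise_head","bar_bolt","block","block_sole","cutters","mat","mug","meter","tape"]:
        print(n,[(np.round(d["pixel"],1).tolist(),round(d["confidence"],2)) for d in place_of(n,c)[:2]])
E
```

```text
pics
{'clock': 0.0, 'joints': array([ 5.69327010e+01,  2.18410770e+01,  7.43876394e+01,  1.11837403e-03,
        8.38599390e+01, -1.23349118e+01]), 'joint_vel': array([ 0.06097044,  0.0197726 ,  0.07890088, -0.09765042,  0.09843932,
        0.00381624]), 'joint_efforts': array([-6.22458683e-04, -4.48474932e+01, -2.31276208e+01, -2.03169338e-04,
        4.87653495e-03, -1.27170108e-05]), 'eef_pos': array([0.1945228 , 0.51412861, 0.24169398]), 'eef_rot': array([-1.79913629e+02, -2.00251763e-02,  1.59267477e+02]), 'wrist_force': array([ 0.48864582,  0.02969458, -0.82135462]), 'ft_torque': array([ 0.05709599,  0.02221029, -0.04468686]), 'finger_force': 0.0, 'grip_width': 0.08528499421406231} 0.011
scene {'fx': 608.8448, 'fy': 608.8448, 'cx': 324.7557, 'cy': 233.0121, 'dist_coeffs': [-0.1114, 0.0, 0.0, 0.0, 0.0], 'R': [[0.7434, -0.6686, -0.0202], [-0.4803, -0.5124, -0.7119], [0.4656, 0.5389, -0.702]], 't': [-0.4043, 0.4065, 1.1111]}
bar_face [([317.3, 385.1], 0.64)]
vise_head [([329.9, 375.3], 0.66)]
bar_bolt [([287.2, 362.2], 0.74)]
block [([233.5, 224.9], 0.89)]
block_sole [([229.5, 224.1], 0.76)]
cutters [([303.8, 377.0], 0.97), ([286.6, 363.7], 0.49)]
mat [([241.5, 237.3], 0.66), ([232.9, 332.9], 0.19)]
mug [([259.8, 375.5], 0.87), ([303.1, 378.9], 0.68)]
meter [([234.2, 331.9], 0.73)]
tape []
top {'fx': 514.5762, 'fy': 514.5762, 'cx': 320.9159, 'cy': 237.2278, 'dist_coeffs': [-0.0945, 0.0, 0.0, 0.0, 0.0], 'R': [[-0.0234, -0.9997, 0.0037], [-0.9955, 0.023, -0.0915], [0.0914, -0.0058, -0.9958]], 't': [0.0642, 0.6034, 1.0169]}
bar_face [([268.3, 454.6], 0.95)]
vise_head [([269.5, 433.5], 0.83), ([262.2, 440.3], 0.7)]
bar_bolt [([261.8, 411.7], 0.77)]
block [([285.0, 185.1], 0.94)]
block_sole [([285.4, 189.3], 0.77)]
cutters [([259.1, 440.1], 0.66)]
mat [([285.0, 220.2], 0.88)]
mug [([189.6, 343.8], 0.9)]
meter [([198.4, 280.9], 0.65)]
tape [([310.3, 346.4], 0.71)]
```

View pics/scene0.png

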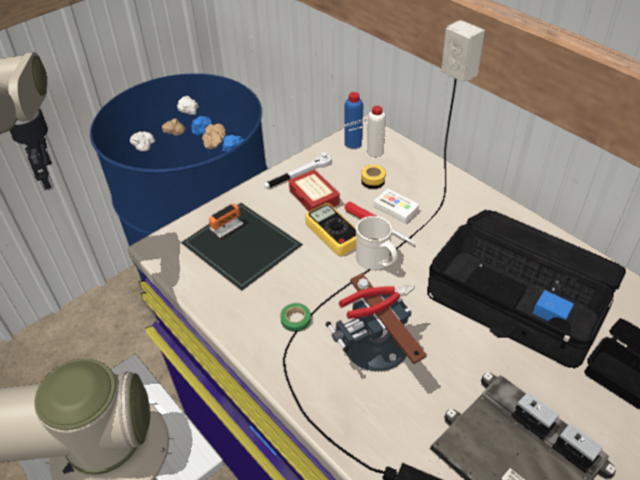

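View pics/top0.png

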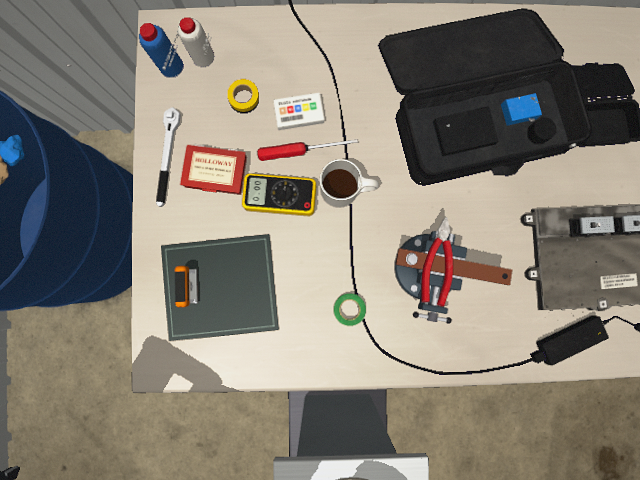

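Both pictures show the same layout. In the top view the bar runs from the bolt (412,260) to its bare end (510,276), with the cutters across it from nose (444,228) to grips (435,300). The block stands on the mat at (186,286), and the tape is at (350,308), the mug at (345,183).

```bash
cat > h.py <<'E'
from station import r,camera,calibration,silhouettes,place_of
import cv2,numpy as np
from scipy.spatial.transform import Rotation as Ro
def ray(px,k):  # px=[row,col]
    K=np.array([[k["fx"],0,k["cx"]],[0,k["fy"],k["cy"]],[0,0,1.]])
    p=cv2.undistortPoints(np.array([[[px[1],px[0]]]],float),K,np.array(k["dist_coeffs"]))[0,0]
    R=np.array(k["R"]);d=R.T@np.array([p[0],p[1],1.]);return -R.T@np.array(k["t"]),d/np.linalg.norm(d)
def atz(px,k,z):
    o,d=ray(px,k);return o+d*(z-o[2])/d[2]
def tri(obs): # [(px,k)]
    A=np.zeros((3,3));b=np.zeros(3);L=[]
    for px,k in obs:
        o,d=ray(px,k);P=np.eye(3)-np.outer(d,d);A+=P;b+=P@o;L.append((o,d))
    X=np.linalg.solve(A,b);return X,[round(1000*np.linalg.norm(np.cross(X-o,d)),1) for o,d in L]
def proj(X,k):
    K=np.array([[k["fx"],0,k["cx"]],[0,k["fy"],k["cy"]],[0,0,1.]])
    p=cv2.projectPoints(np.atleast_2d(X).astype(float),cv2.Rodrigues(np.array(k["R"]))[0],np.array(k["t"]),K,np.array(k["dist_coeffs"]))[0][:,0]
    return p[:,::-1]
def tcpR(s): return Ro.from_euler('xyz',s["eef_rot"],degrees=True).as_matrix()
def togo(goal,s=None): # world displacement -> tool axes, units of 100 mm
    s=s or r.state();return np.round(tcpR(s).T@(np.array(goal)-s["eef_pos"])*10,3)
E
python3 - <<'E'
from h import *
S=calibration("scene");T=calibration("top")
P={"bar_face":([317.3,385.1],[268.3,454.6]),"vise":([329.9,375.3],[269.5,433.5]),"bolt":([287.2,362.2],[261.8,411.7]),"block":([233.5,224.9],[285,185.1]),"sole":([229.5,224.1],[285.4,189.3]),"cutters":([303.8,377],[259.1,440.1]),"mat":([241.5,237.3],[285,220.2]),"mug":([259.8,375.5],[189.6,343.8]),"meter":([234.2,331.9],[198.4,280.9])}
for n,(a,b) in P.items():
    X,e=tri([(a,S),(b,T)]);print(n,X.round(3),e)
print("tape",atz([310.3,346.4],T,0))
print("bare end",tri([([356,419],S),([276,510],T)]))
k=calibration("wrist");s=r.state();R=tcpR(s)
C=-np.array(k["R"]).T@np.array(k["t"]);print("cam in tool",R.T@(C-s["eef_pos"]));print("cam axes in tool\n",(np.array(k["R"])@R).round(3))
print(R.round(3))
E
```

```text
bar_face [ 0.531 -0.193  0.125] [np.float64(1.5), np.float64(1.5)]
vise [ 0.532 -0.169  0.059] [np.float64(1.0), np.float64(1.0)]
bolt [ 0.546 -0.114  0.133] [np.float64(0.2), np.float64(0.2)]
block [ 0.512  0.342 -0.023] [np.float64(2.7), np.float64(2.7)]
sole [0.508 0.329 0.004] [np.float64(6.0), np.float64(6.0)]
cutters [ 0.545 -0.164  0.128] [np.float64(5.8), np.float64(5.8)]
mat [0.506 0.264 0.011] [np.float64(8.2), np.float64(8.2)]
mug [ 0.705 -0.     0.006] [np.float64(0.2), np.float64(0.2)]
meter [0.689 0.132 0.007] [np.float64(1.4), np.float64(1.4)]
tape [0.4547753  0.00105605 0.        ]
bare end (array([ 0.51391309, -0.29737738,  0.12349462]), [np.float64(2.0), np.float64(2.0)])
cam in tool [ 0.07134443 -0.00033779 -0.1305619 ]
cam axes in tool
 [[ 0.     1.    -0.   ]
 [-0.96   0.    -0.279]
 [-0.279  0.     0.96 ]]
[[-0.935  0.354 -0.   ]
 [ 0.354  0.935 -0.   ]
 [ 0.    -0.    -1.   ]]
```

```bash
python3 -m jog '{"claw":[85,85,85,85,85,85,85,85,85,85],"offset":[[-0.45,-0.157,-0.128],[-0.45,-0.157,-0.128],[-0.45,-0.157,-0.128],[-0.45,-0.157,-0.128],[-0.45,-0.157,-0.128],[-0.45,-0.157,-0.128],[-0.45,-0.157,-0.128],[0,0,0],[0,0,0],[0,0,0]],"turn":[[0,0,0],[0,0,0],[0,0,0],[0,0,0],[0,0,0],[0,0,0],[0,0,-0.72],[0,0,-0.72],[0,0,-0.72],[0,0,0]]}'
python3 - <<'E'
from h import *
k=calibration("wrist");im=camera("wrist");cv2.imwrite("pics/w1.png",im[:,:,::-1])
print(r.state()["clock"],r.state()["joints"].round(1))
for n,z in [("block",.004),("block_sole",.004),("mat",0)]:
    for d in place_of(n,"wrist")[:1]: print(n,np.round(d["pixel"]),d["confidence"],atz(d["pixel"],k,z).round(4))
m=silhouettes("mat","wrist")[0]["mask"]|silhouettes("block","wrist")[0]["mask"]
pts=np.argwhere(m)[:,::-1].astype(np.float32);rect=cv2.boxPoints(cv2.minAreaRect(pts))
# mat outline on z=4mm
W=np.array([atz(p[::-1],k,.004)[:2] for p in pts[::20]],np.float32);rr=cv2.minAreaRect(W);print("mat rect",rr)
b=silhouettes("block","wrist")[0]["mask"];b=b&True
hsv=cv2.cvtColor(im,cv2.COLOR_RGB2HSV);o=b&(hsv[...,1]>150)
W=np.array([atz(p,k,.062)[:2] for p in np.argwhere(o)],np.float32);print("grip top rect",cv2.minAreaRect(W))
E
```

```text
clock: 2.1
eef_pos: [0.4506, 0.2998, 0.3319]
eef_rot: [-180.0, -0.0, 170.1]
wrist_force: [0.5, 0.2, -1.2]
grip_width: 0.0848
finger_force: 0.0
2.15 [ 21.1  18.2  65.2   0.   96.6 -58.9]
block [226. 360.] 0.62 [0.5082 0.3317 0.004 ]
block_sole [228. 358.] 0.82 [0.5096 0.3287 0.004 ]
mat [232. 302.] 0.6 [0.5048 0.2645 0.    ]
mat rect ((0.5052688121795654, 0.2645259499549866), (0.19856220483779907, 0.2287169098854065), 5.016551494598389)
grip top rect ((0.5050275921821594, 0.3297150433063507), (0.08327798545360565, 0.022916287183761597), 0.1840374916791916)
```

View pics/w1.png

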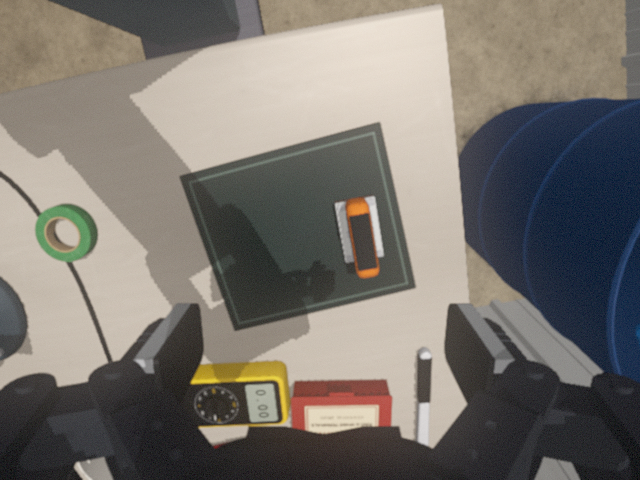

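The wrist view shows the mat as a quad, (180,175) to (413,287), with the block at (362,238) and the tape at (66,232). The measured mat size matches the given one. Next I look at the vise.

```bash
python3 -m jog '{"claw":[85,85,85,85,85,85,85,85,85,85,85],"offset":[[-0.12,-0.466,-0.03],[-0.12,-0.466,-0.03],[-0.12,-0.466,-0.03],[-0.12,-0.466,-0.03],[-0.12,-0.466,-0.03],[-0.12,-0.466,-0.03],[-0.12,-0.466,-0.03],[-0.12,-0.466,-0.03],[-0.12,-0.466,-0.03],[-0.12,-0.466,-0.03],[0,0,0]],"turn":[[0,0,0],[0,0,0],[0,0,0],[0,0,0],[0,0,0],[0,0,0],[0,0,0],[0,0,0],[0,0,0],[0,0,0],[0,0,0]]}'
python3 - <<'E'
from h import *
k=calibration("wrist");im=camera("wrist");cv2.imwrite("pics/w2.png",im[:,:,::-1])
for n,z in [("bar_face",.13),("bar_bolt",.13),("cutters",.13),("vise_head",.052)]:
    for d in place_of(n,"wrist")[:2]: print(n,np.round(d["pixel"]),round(d["confidence"],2),atz(d["pixel"],k,z).round(4))
m=silhouettes("cutters","wrist")[0]["mask"]
cv2.imwrite("pics/m2.png",m*255)
W=np.array([atz(p,k,.14)[:2] for p in np.argwhere(m)],np.float32);print("cutters rect",cv2.minAreaRect(W),W.mean(0))
E
```

```text
clock: 3.55
eef_pos: [0.4883, -0.1844, 0.361]
eef_rot: [-180.0, -0.1, 169.7]
wrist_force: [0.2, 1.0, -0.2]
grip_width: 0.0848
finger_force: 0.0
bar_face [246. 321.] 0.63 [ 0.5311 -0.1944  0.13  ]
bar_bolt [250. 414.] 0.76 [ 0.5496 -0.1118  0.13  ]
cutters [255. 359.] 0.94 [ 0.5457 -0.1618  0.13  ]
vise_head [224. 346.] 0.58 [ 0.5353 -0.1684  0.052 ]
cutters rect ((0.5439640283584595, -0.1589096188545227), (0.05536957085132599, 0.1535542905330658), 80.07616424560547) [ 0.53577244 -0.15877643][ WARN:0@4.197] global loadsave.cpp:1063 imwrite_ Unsupported depth image for selected encoder is fallbacked to CV_8U.
```

View pics/w2.png

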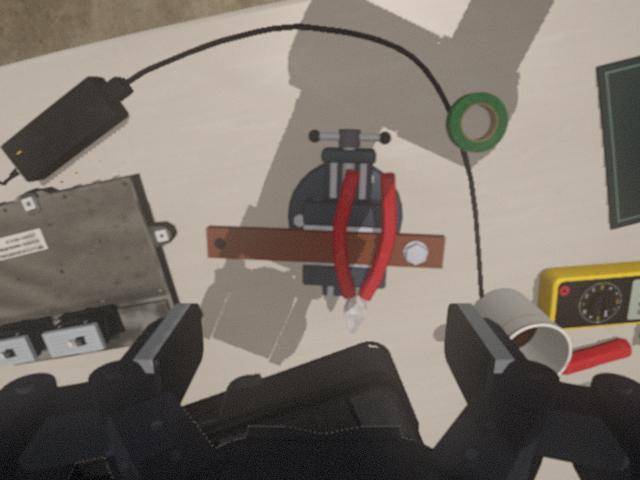

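The wrist view shows the bar level across the picture, with the bare end at (207,243) and the bolt at (416,252). The cutters cross it, grips toward the robot at row 172 and nose at (355,325). The T-handle is at (350,137).

```bash
cat > fit.py <<'E'
from h import *
from scipy.optimize import least_squares
import json
def brown(im,seed):
    hsv=cv2.cvtColor(im,cv2.COLOR_RGB2HSV);h,s,v=[hsv[...,i].astype(int) for i in range(3)]
    m=((h<16)&(s>85)&(s<215)&(v>50)&(v<190)).astype(np.uint8)
    # red cutters are more saturated
    m=cv2.morphologyEx(m,cv2.MORPH_OPEN,np.ones((3,3)))
    return m
def near(m,k,P0):
    box=[P0+np.array([0.035*a+.02*b,.125*b,c*.02]) for a in(-1,1) for b in(-1,1) for c in(-1,1)]
    q=np.zeros_like(m);cv2.fillConvexPoly(q,cv2.convexHull(proj(np.array(box),k)[:,::-1].astype(np.int32)),1);return m*q
TH=np.linspace(0,2*np.pi,48,endpoint=False);D=np.c_[np.cos(TH),np.sin(TH)]
def sup(p): return (D@p.T).max(1)
def model(x):
    X,Y,Z,yaw,sl,d=x;R=Ro.from_euler('xyz',[sl,0,yaw],degrees=True).as_matrix()
    pts=[[sx*.015,y,z+(d*(max(0,-.025-y)/.085)**2)] for sx in(-1,1) for y in(-.11,-.068,.11) for z in(0,-.01)]
    return np.array([X,Y,Z])+np.array(pts)@R.T
def fit(views,x0=(.531,-.193,.13,-10,0,0)):
    obs=[(sup(np.argwhere(m)[:,::-1].astype(float)),k) for m,k in views]
    f=lambda x:np.concatenate([sup(proj(model(x),k)[:,::-1])-s for s,k in obs]+[[x[5]/.002*3,x[4]/4*2]])
    o=least_squares(f,x0,loss='soft_l1',x_scale=[.01,.01,.01,3,3,.002]);return o
E
python3 - <<'E'
from fit import *
import pickle
P0=np.array([.531,-.193,.13]);V=[]
kk=calibration("wrist")
for n,k in [("scene0",calibration("scene")),("top0",calibration("top")),("w2",kk)]:
    im=cv2.imread(f"pics/{n}.png")[:,:,::-1].copy();m=near(brown(im,0),k,P0)
    nc,l,st,_=cv2.connectedComponentsWithStats(m);
    for i in range(1,nc):
        if st[i,4]<60: m[l==i]=0
    print(n,m.sum(),im[245,260] if n=="w2" else "");V.append((m,k));cv2.imwrite(f"pics/b_{n}.png",m*255)
pickle.dump(V,open("v.pkl","wb"))
for vs in (V,V[2:],V[:2]):
    o=fit(vs);print(o.x.round(4),o.cost)
c=np.hstack([cv2.resize(m*255,(400,300)) for m,_ in V[:1]]+[cv2.resize(V[2][0]*255,(400,300))]);cv2.imwrite("pics/bb.png",c)
# cutters width profile along long axis
m=cv2.imread("pics/m2.png",0)>0
W=np.array([atz(p,kk,.14)[:2] for p in np.argwhere(m)])
a=np.deg2rad(-10);u=np.array([np.cos(a),np.sin(a)]);v=np.array([-u[1],u[0]])
c0=np.array([.544,-.159]);L=(W-c0)@u;w=(W-c0)@v
for q in np.arange(-.085,.09,.01):
    t=w[abs(L-q)<.003]
    if len(t):print(round(q,3),(t.min()*1000).round(1),(t.max()*1000).round(1))
E
```

```text
scene0 1194 
top0 1483 
w2 6176 [92 66 51]
[ 5.36900e-01 -1.87700e-01  1.22500e-01 -1.13158e+01  2.91800e+00
 -1.00000e-04] 237.9976407676851
[ 5.3620e-01 -1.8800e-01  1.2090e-01 -1.0437e+01  5.5278e+00 -1.0000e-04] 95.95262121374374
[ 5.36100e-01 -1.91800e-01  1.27600e-01 -1.20753e+01  1.84600e+00
 -1.00000e-04] 62.41968623770329
-0.075 -12.3 31.0
-0.065 -14.7 31.5
-0.055 -17.2 32.8
-0.045 -18.8 32.5
-0.035 -20.5 33.8
-0.025 -21.3 34.3
-0.015 -21.2 33.8
-0.005 -21.1 32.4
0.005 -20.1 29.4
0.015 -19.1 27.2
0.025 -16.3 23.9
0.035 -13.4 18.8
0.045 -10.4 13.6
0.055 -10.3 10.4
0.065 -7.3 6.8
0.075 -5.2 2.4
```

View pics/bb.png

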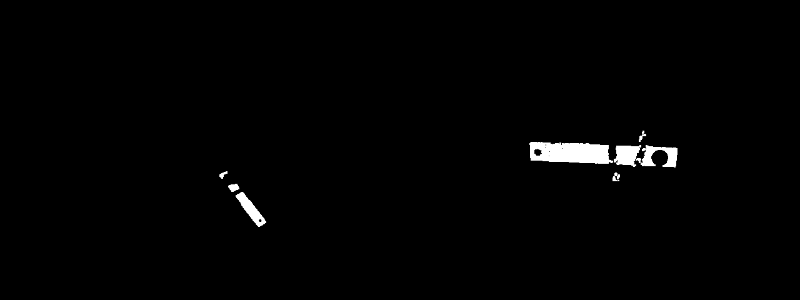

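```bash
python3 -m jog '{"claw":[70,65,62,62,62,62,62],"offset":[[-0.2,0.095,0.4],[-0.2,0.095,0.4],[-0.2,0.095,0.4],[-0.2,0.095,0.4],[0,0,0],[0,0,0.2],[0,0,0]],"turn":[[0,0,0],[0,0,0],[0,0,0],[0,0,0],[0,0,0.74],[0,0,0],[0,0,0]]}' 50
python3 - <<'E'
from h import *
k=calibration("wrist");im=camera("wrist");cv2.imwrite("pics/w3.png",im[:,:,::-1])
s=r.state();print(s["eef_pos"],s["eef_rot"],s["grip_width"],r.tcp_to_tips,s["wrist_force"])
for d in place_of("cutters","wrist")[:1]: print(d["pixel"],d["confidence"],atz(d["pixel"],k,.128))
print(proj(np.array([s["eef_pos"],s["eef_pos"]+[0,0,-.011],[.574,-.161,.136]]),k))
m=silhouettes("cutters","wrist")[0]["mask"];W=np.array([atz(p,k,.142) for p in np.argwhere(m)]);L=(W-s["eef_pos"])@tcpR(s)
for q in np.arange(-.03,.09,.01):
    t=L[abs(L[:,0]-q)<.002,1]
    if len(t):print(round(q,3),(t.min()*1000).round(1),(t.max()*1000).round(1))
E
```

```text
clock: 4.55
eef_pos: [0.5729, -0.1543, 0.18]
eef_rot: [179.9, -0.2, 166.5]
wrist_force: [-0.2, 0.7, 0.1]
grip_width: 0.0619
finger_force: 0.0
[ 0.57330339 -0.15482356  0.18150088] [ 1.79973141e+02 -1.08822399e-01  1.66457818e+02] 0.06210318294855542 0.011 [-0.2131256  -0.03317729  0.00438129]
[182.4, 286.8] 0.69 [ 0.5275547  -0.16026094  0.128     ]
[[330.44628233 323.12496491]
 [315.8530737  323.10878523]
 [284.97806886 310.14728303]]Traceback (most recent call last):
  File "<stdin>", line 6, in <module>
IndexError: list index out of range
```

View pics/w3.png

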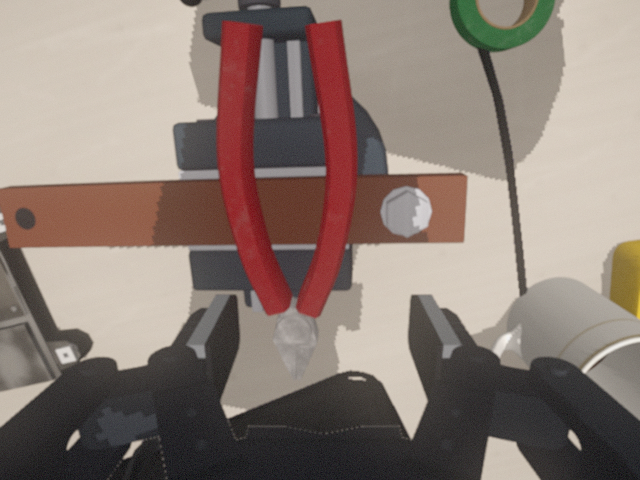

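The picture shows the cutters' axis at column 293 where the grasp goes (row 285), and the fingers centred at column 325. So I shift about 14 mm along tool -y, then go down and close.

```bash
python3 -m jog '{"claw":[62,62,62,20,20,20,20],"offset":[[-0.02,-0.14,0],[0,0,0.3],[0,0,0],[0,0,0],[0,0,0],[0,0,0],[0,0,0]],"turn":[[0,0,0],[0,0,0],[0,0,0],[0,0,0],[0,0,0],[0,0,0],[0,0,0]]}' 60
python3 - <<'E'
from h import *
im=camera("wrist");cv2.imwrite("pics/w4.png",im[:,:,::-1])
E
```

```text
clock: 5.4
eef_pos: [0.5736, -0.1699, 0.1545]
eef_rot: [180.0, 0.3, 166.4]
wrist_force: [3.2, 3.8, 7.4]
grip_width: 0.0201
finger_force: 9.1
```

View pics/w4.png

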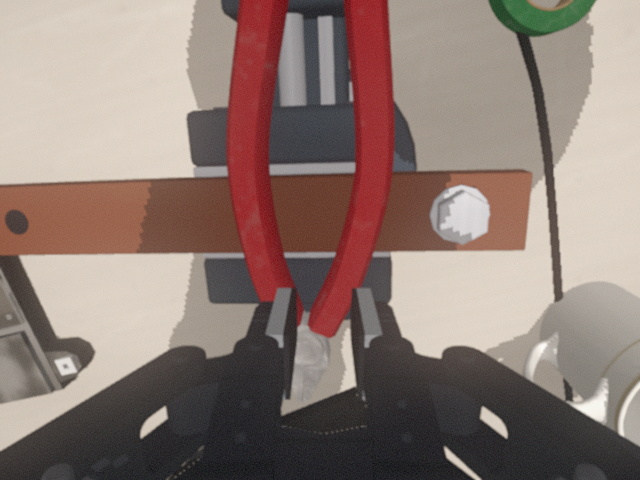

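The fingers closed to 20 mm at (290–355, rows 290–350), too close to the pivot and too high. The 36–40 mm wide part lies about 10 mm nearer the robot. I open, shift toward the grips, go lower and close again.

```bash
python3 -m jog '{"claw":[64,64,64,64,64,20,20,20,20,20],"offset":[[0,0,-0.05],[0,0,0],[0.11,-0.04,0],[0,0,0.165],[0,0,0],[0,0,0],[0,0,0],[0,0,0],[0,0,0],[0,0,0]],"turn":[[0,0,0],[0,0,0],[0,0,0],[0,0,0],[0,0,0],[0,0,0],[0,0,0],[0,0,0],[0,0,0],[0,0,0]]}' 60; python3 -c "
from h import *
print(r.state()['joints'].round(1))"
```

```text
clock: 6.45
eef_pos: [0.5615, -0.1714, 0.142]
eef_rot: [-180.0, 0.2, 166.4]
wrist_force: [1.4, 0.9, 6.5]
grip_width: 0.0346
finger_force: 60.7
[ -28.5   30.4   77.3    0.    72.1 -104.9]
```

```bash
python3 -m jog '{"claw":[20,20,20,20,20],"offset":[[0,0,-0.1],[0,0,-0.25],[0,0,-0.4],[0,0,-0.4],[0,0,0]],"turn":[[0,0,0],[0,0,0],[0,0,0],[0,0,0],[0,0,0]]}'
python3 - <<'E'
from h import *
im=camera("wrist");c=camera("scene")[200:400,280:480];cv2.imwrite("pics/w5.png",np.hstack([im[:,:,::-1][::1,::1][:400,:],cv2.resize(c[:,:,::-1],(160,160)).repeat(1,0) if 0 else np.vstack([cv2.resize(c[:,:,::-1],(160,160)),np.zeros((240,160,3),np.uint8)])]))
print(togo([.505,.208,.24]))
E
```

```text
clock: 6.95
eef_pos: [0.5619, -0.1721, 0.2617]
eef_rot: [-179.8, 0.6, 166.4]
wrist_force: [-0.2, 0.3, -2.4]
grip_width: 0.0349
finger_force: 59.9
[1.433 3.556 0.157]
```

View pics/w5.png

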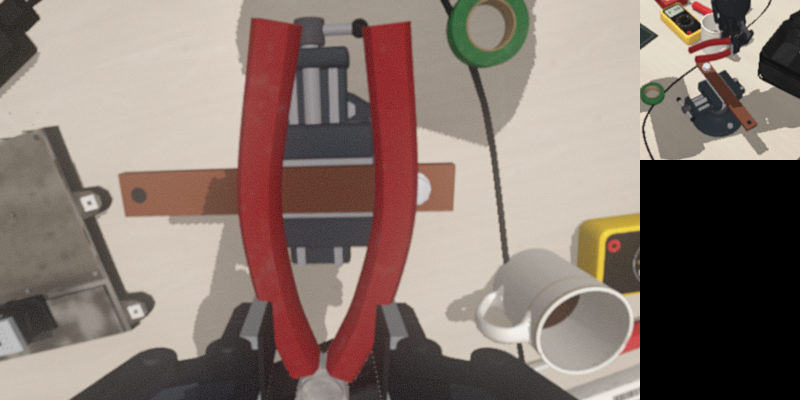

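The cutters hang level in the grip: grips at (275,25) and (390,25), pivot at (325,385). Next I carry them to the mat.

```bash
python3 -m jog '{"claw":[20,20,20,20,20,20,20,20,20,20,20,20],"offset":[[0.143,0.397,0],[0.143,0.397,0],[0.143,0.397,0],[0.143,0.397,0],[0.143,0.397,0],[0.143,0.397,0],[0.143,0.397,0],[0.143,0.397,0],[0.143,0.397,0],[0,0,0.2],[0,0,0.2],[0,0,0.2]],"turn":[[0,0,0],[0,0,0],[0,0,0],[0,0,0],[0,0,0],[0,0,0],[0,0,0],[0,0,0],[0,0,-0.83],[0,0,-0.83],[0,0,-0.83],[0,0,-0.83]]}'
python3 - <<'E'
from h import *
s=r.state();print(s["wrist_force"]);print(togo([.5195,.206,.035]),s["eef_rot"])
E
```

```text
clock: 8.25
eef_pos: [0.5187, 0.2065, 0.1931]
eef_rot: [-180.0, -0.2, -176.8]
wrist_force: [0.3, 0.4, -2.8]
grip_width: 0.0349
finger_force: 60.1
[ 0.33355194  0.38726859 -2.78127577]
[-0.013 -0.004  1.581] [-179.96247649   -0.19748098 -176.80413876]
```

```bash
python3 -m jog '{"claw":[20,20,20,20,20,20,20,20],"offset":[[-0.01,0,0.4],[0,0,0.4],[0,0,0.4],[0,0,0.25],[0,0,0.16],[0,0,0.04],[0,0,0.03],[0,0,0]],"turn":[[0,0,0],[0,0,0],[0,0,0],[0,0,0],[0,0,0],[0,0,0],[0,0,0],[0,0,0]]}'
```

```text
clock: 9.05
eef_pos: [0.5204, 0.2062, 0.0278]
eef_rot: [-180.0, -0.0, -177.0]
wrist_force: [-3.8, -1.2, 3.1]
grip_width: 0.0345
finger_force: 59.0
```

```bash
python3 -m jog '{"claw":[20,20,20],"offset":[[0,0,0.03],[0,0,0],[0,0,0]],"turn":[[0,0,0],[0,0,0],[0,0,0]]}'; python3 -c "
from h import *
print(r.state()['ft_torque'],r.state()['wrist_force'])"
```

```text
clock: 9.35
eef_pos: [0.521, 0.2064, 0.0254]
eef_rot: [180.0, 0.1, -177.0]
wrist_force: [-2.1, -0.6, 4.2]
grip_width: 0.0346
finger_force: 59.4
[-0.13441825 -0.04779325 -0.00574303] [-2.08038721 -0.58706609  4.19260314]
```

```bash
python3 -m jog '{"claw":[20,20,20],"offset":[[0,0,0.03],[0,0,0],[0,0,0]],"turn":[[0,0,0],[0,0,0],[0,0,0]]}'; python3 -m jog '{"claw":[20,20,20],"offset":[[0,0,0.03],[0,0,0],[0,0,0]],"turn":[[0,0,0],[0,0,0],[0,0,0]]}'
```

```text
clock: 9.65
eef_pos: [0.5211, 0.2064, 0.0224]
eef_rot: [180.0, 0.1, -177.0]
wrist_force: [-3.0, 0.2, 4.7]
grip_width: 0.035
finger_force: 59.7
clock: 9.95
eef_pos: [0.521, 0.2063, 0.0193]
eef_rot: [180.0, 0.1, -177.0]
wrist_force: [-3.3, -1.2, 4.9]
grip_width: 0.0343
finger_force: 60.0
```

```bash
python3 -m jog '{"claw":[20,45,60,60,60,60,60,60,60,60],"offset":[[0,0,0.02],[0,0,0],[0,0,0],[0,0,0],[0,0,-0.2],[0,0,-0.4],[0,0,-0.4],[0,0,-0.4],[0,0,-0.3],[0,0,0]],"turn":[[0,0,0],[0,0,0],[0,0,0],[0,0,0],[0,0,0],[0,0,0],[0,0,0],[0,0,0],[0,0,0],[0,0,0]]}'
python3 - <<'E'
from h import *
k=calibration("wrist");im=camera("wrist");T=calibration("top");it=camera("top")
m=silhouettes("cutters","wrist")
if m:
  W=np.array([atz(p,k,.014)[:2] for p in np.argwhere(m[0]["mask"])],np.float32);print("cut wrist",cv2.minAreaRect(W))
m=silhouettes("cutters","top")
if m:
  W=np.array([atz(p,T,.014)[:2] for p in np.argwhere(m[0]["mask"])],np.float32);print("cut top",m[0]["confidence"],cv2.minAreaRect(W))
cv2.imwrite("pics/w6.png",np.hstack([cv2.resize(im[:,:,::-1],(400,300)),cv2.resize(it[200:380,120:360,::-1],(400,300))]))
hsv=cv2.cvtColor(im,cv2.COLOR_RGB2HSV);b=silhouettes("block","wrist")
if b:
  o=b[0]["mask"]&(hsv[...,1]>150);W=np.array([atz(p,k,.062)[:2] for p in np.argwhere(o)],np.float32);print("grip top",cv2.minAreaRect(W))
s=r.state();print(s["eef_pos"],s["eef_rot"])
E
```

```text
clock: 10.95
eef_pos: [0.5222, 0.2066, 0.1908]
eef_rot: [179.9, 0.5, -177.0]
wrist_force: [0.3, -0.3, 0.8]
grip_width: 0.0596
finger_force: 0.0
cut wrist ((0.5064598321914673, 0.2054280787706375), (0.16392357647418976, 0.05331449583172798), 1.6765974760055542)
grip top ((0.5070652365684509, 0.32221952080726624), (0.08028915524482727, 0.03084048256278038), 0.9844672679901123)
[0.5201783  0.20614019 0.18503077] [-1.79983409e+02 -1.58654339e-01 -1.77032280e+02]
```

View pics/w6.png

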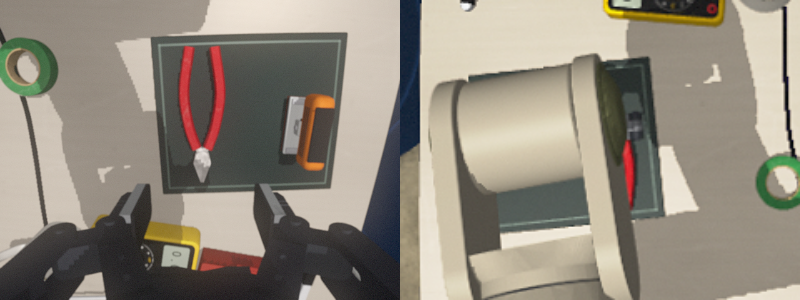

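The cutters lie flat on the mat (164 × 53 mm footprint, centred at x 0.506, y 0.205), and the block stands to their right at (310,130). Now I go over the block.

```bash
python3 -m jog '{"claw":[60,60,60,60,60,60],"offset":[[0,0,0],[0.03,0.31,0],[0.03,0.31,0],[0.03,0.31,0],[0.03,0.31,0],[0,0,0]],"turn":[[0,0,0.5],[0,0,0],[0,0,0],[0,0,0],[0,0,0],[0,0,0]]}' 80
python3 - <<'E'
from h import *
k=calibration("wrist");im=camera("wrist");cv2.imwrite("pics/w7.png",im[:,:,::-1]);s=r.state()
hsv=cv2.cvtColor(im,cv2.COLOR_RGB2HSV);b=silhouettes("block","wrist")
o=b[0]["mask"]&(hsv[...,1]>150);W=np.array([atz(p,k,.062)[:2] for p in np.argwhere(o)],np.float32);print("grip top",cv2.minAreaRect(W))
for d in place_of("block_sole","wrist")[:1]: print(atz(d["pixel"],k,.004),d["confidence"])
print(s["eef_pos"],s["eef_rot"],togo([.507,.330,.045]))
E
```

```text
clock: 11.8
eef_pos: [0.5066, 0.333, 0.1849]
eef_rot: [-180.0, -0.1, -179.3]
wrist_force: [-0.3, -1.4, -0.5]
grip_width: 0.0604
finger_force: 0.0
grip top ((0.5062569975852966, 0.32935473322868347), (0.0799802765250206, 0.023299917578697205), 0.6882866621017456)
[0.50960114 0.3282967  0.004     ] 0.42
[0.50694827 0.33135514 0.18496968] [-1.79953169e+02 -1.22315286e-01 -1.79384737e+02] [0.003 0.005 1.405]
```

```bash
python3 -m jog '{"claw":[60,60,60,60,60,60,10,10,10,10,10],"offset":[[0,-0.02,0.4],[0,0,0.4],[0,0,0.3],[0,0,0.2],[0,0,0.1],[0,0,0],[0,0,0],[0,0,0],[0,0,0],[0,0,0],[0,0,0]],"turn":[[0,0,0],[0,0,0],[0,0,0],[0,0,0],[0,0,0],[0,0,0],[0,0,0],[0,0,0],[0,0,0],[0,0,0],[0,0,0]]}' 80
```

```text
clock: 13.05
eef_pos: [0.5083, 0.3284, 0.0478]
eef_rot: [180.0, 0.1, -179.5]
wrist_force: [-0.1, -0.7, 7.3]
grip_width: 0.0227
finger_force: 78.3
```

```bash
python3 -m jog '{"claw":[10,10,10,10,10,10],"offset":[[0,0,-0.1],[0,0,-0.4],[0,0,-0.5],[0,0,-0.5],[0,0,-0.5],[0,0,-0.5]],"turn":[[0,0,0],[0,0,0],[0,0,0],[0,0,0],[0,0,0],[0,0,0]]}'
python3 -m jog '{"claw":[10,10,10,10,10,10,10,10,10,10,10,10],"offset":[[0.048,-0.471,-0.055],[0.048,-0.471,-0.055],[0.048,-0.471,-0.055],[0.048,-0.471,-0.055],[0.048,-0.471,-0.055],[0.048,-0.471,-0.055],[0.048,-0.471,-0.055],[0.048,-0.471,-0.055],[0.048,-0.471,-0.055],[0.048,-0.471,-0.055],[0.048,-0.471,-0.055],[0,0,0]],"turn":[[0,0,0],[0,0,0],[0,0,0],[0,0,0],[0,0,0],[0,0,0],[0,0,0],[0,0,0],[0,0,0],[0,0,0],[0,0,0],[0,0,0]]}'
cat > look.py <<'E'
from fit import *
import sys,pickle
tag=sys.argv[1];P0=np.array([.535,-.19,.125]);V=pickle.load(open("v.pkl","rb")) if len(sys.argv)>2 else []
for c in sys.argv[3:] or ["scene","top","wrist"]:
    k=calibration(c);im=camera(c);cv2.imwrite(f"pics/{tag}{c}.png",im[:,:,::-1])
    m=near(brown(im,0),k,P0);nc,l,st,_=cv2.connectedComponentsWithStats(m)
    i=1+st[1:,4].argmax();m=(l==i).astype(np.uint8)
    print(c,m.sum(),[(n,np.round(d["pixel"],1).tolist(),round(d["confidence"],2)) for n in("bar_face","bar_bolt") for d in place_of(n,c)[:1]])
    V.append((m,k,c))
pickle.dump(V,open("v.pkl","wb"))
for vs in [V]+[[v] for v in V]:
    o=fit([v[:2] for v in vs],(.535,-.19,.125,-10,2,0));print([v[2] for v in vs],o.x.round(4),round(o.cost,1))
E
python3 look.py a
```

```text
clock: 13.65
eef_pos: [0.5068, 0.3279, 0.299]
eef_rot: [-180.0, -0.0, -179.5]
wrist_force: [1.5, 0.7, -2.4]
grip_width: 0.0223
finger_force: 79.1
clock: 14.85
eef_pos: [0.4582, -0.195, 0.357]
eef_rot: [-179.9, -0.0, -179.9]
wrist_force: [1.1, 1.2, -2.8]
grip_width: 0.0225
finger_force: 79.8
scene 1307 [('bar_face', [314.9, 386.3], 0.85), ('bar_bolt', [287.7, 363.6], 0.74)]
top 1500 [('bar_face', [268.7, 455.3], 0.56), ('bar_bolt', [260.5, 408.6], 0.84)]
wrist 2791 [('bar_bolt', [295.7, 404.4], 0.63)]
['scene', 'top', 'wrist'] [ 5.48500e-01 -1.94700e-01  9.09000e-02 -2.02573e+01 -1.81536e+01
  2.00000e-04] 1920.5
['scene'] [  0.6151  -0.1372  -0.0143 -13.1939   0.0609  -0.    ] 1.9
['top'] [  0.5357  -0.26    -0.0615 -11.6102   0.4039  -0.    ] 7.6
['wrist'] [ 5.02400e-01 -1.82600e-01  2.58900e-01 -8.23339e+01 -5.56170e+01
  1.00000e-04] 206.0
```

```bash
cat > refit.py <<'E'
from fit import *
import pickle,sys
V=pickle.load(open("v.pkl","rb"));P0=np.array([.535,-.19,.125]);N=[];tiles=[]
for (m,k,c) in V:
    im=cv2.imread(f"pics/a{c}.png")[:,:,::-1].copy();hsv=cv2.cvtColor(im,cv2.COLOR_RGB2HSV).astype(int)
    q=((hsv[...,0]<18)&(hsv[...,1]>95)&(hsv[...,2]>30)).astype(np.uint8)
    q=cv2.morphologyEx(near(q,k,P0),cv2.MORPH_CLOSE,np.ones((3,3)));nc,l,st,_=cv2.connectedComponentsWithStats(q)
    i=1+st[1:,4].argmax();q=(l==i).astype(np.uint8);N.append((q,k,c));print(c,q.sum(),st[i][:4],np.round(cv2.boxPoints(cv2.minAreaRect(np.argwhere(q)[:,::-1].astype(np.float32))),1).tolist())
    y,x=np.argwhere(near(np.ones_like(q),k,P0)).min(0)-5;Y,X=np.argwhere(near(np.ones_like(q),k,P0)).max(0)+5
    t=im[y:Y,x:X,::-1].copy();e=cv2.findContours(q[y:Y,x:X].copy(),cv2.RETR_EXTERNAL,cv2.CHAIN_APPROX_NONE)[0]
    f=min(400/(X-x),300/(Y-y));t=cv2.resize(t,None,fx=f,fy=f,interpolation=cv2.INTER_CUBIC)
    cv2.drawContours(t,[(a*f+f/2).astype(np.int32) for a in e],-1,(0,255,0),1)
    g=np.zeros((300,400,3),np.uint8);g[:t.shape[0],:t.shape[1]]=t[:300,:400];tiles.append(g);print("tile origin",x,y,"scale",f)
tiles.append(np.zeros_like(tiles[0]));cv2.imwrite("pics/tiles.png",np.vstack([np.hstack(tiles[:2]),np.hstack(tiles[2:])]))
for vs in [N,N[:2],N[1:],N[::2]]:
    o=fit([v[:2] for v in vs],(.535,-.19,.125,-10,2,0));print([v[2] for v in vs],o.x.round(4),round(o.cost,1))
pickle.dump(N,open("n.pkl","wb"))
E
python3 refit.py
```

```text
scene 1293 [356 283  70  80] [[354.8999938964844, 287.6000061035156], [367.3999938964844, 278.1000061035156], [426.1000061035156, 355.3999938964844], [413.70001220703125, 364.79998779296875]]
tile origin 331 253 scale 2.3076923076923075
top 1857 [396 248 116  45] [[393.3999938964844, 272.1000061035156], [398.29998779296875, 247.3000030517578], [511.79998779296875, 270.0], [506.79998779296875, 294.79998779296875]]
tile origin 377 232 scale 2.6315789473684212
wrist 2816 [286 230  76  97] [[278.8999938964844, 318.79998779296875], [287.3999938964844, 229.6999969482422], [367.3999938964844, 237.3000030517578], [359.0, 326.3999938964844]]
tile origin 171 209 scale 1.3513513513513513
['scene', 'top', 'wrist'] [ 5.40700e-01 -1.93100e-01  1.03100e-01 -1.72222e+01 -1.35876e+01
  2.00000e-04] 1793.0
['scene', 'top'] [ 5.34900e-01 -1.94800e-01  1.19100e-01 -1.59439e+01 -8.25690e+00
  1.00000e-04] 97.0
['top', 'wrist'] [ 5.33600e-01 -1.66500e-01  1.28500e-01 -2.95746e+01 -5.10858e+01
  1.00000e-04] 1101.7
['scene', 'wrist'] [ 5.96000e-01 -1.58500e-01  5.10000e-03 -1.87519e+01 -1.50817e+01
  1.00000e-04] 1239.4
```

```bash
python3 -m jog '{"claw":[10,10,10,10],"offset":[[-0.34,0.02,0.1],[-0.34,0.02,0.1],[-0.34,0,0.1],[0,0,0]],"turn":[[0,0,0],[0,0,0],[0,0,0],[0,0,0]]}'
sed -i 's/(hsv\[...,1\]>95)/(hsv[...,1]>95)\&(hsv[...,1]<185)/; s/V=pickle.load(open("v.pkl","rb"))/V=[(0,calibration(c),c) for c in ("scene","top","wrist")]\nfor _,_,c in V: cv2.imwrite(f"pics\/a{c}.png",camera(c)[:,:,::-1]); print(c,[(n,np.round(d["pixel"],1).tolist(),round(d["confidence"],2)) for n in("bar_face","bar_bolt") for d in place_of(n,c)[:1]])\n/' refit.py; sed -i 's/^;P0/P0/' refit.py; sed -n 1,8p refit.py; python3 refit.py
```

```text
clock: 15.7
eef_pos: [0.5636, -0.1846, 0.3237]
eef_rot: [179.9, -0.2, -179.4]
wrist_force: [-0.7, 0.1, -3.3]
grip_width: 0.0223
finger_force: 79.6
from fit import *
import pickle,sys
V=[(0,calibration(c),c) for c in ("scene","top","wrist")]
for _,_,c in V: cv2.imwrite(f"pics/a{c}.png",camera(c)[:,:,::-1]); print(c,[(n,np.round(d["pixel"],1).tolist(),round(d["confidence"],2)) for n in("bar_face","bar_bolt") for d in place_of(n,c)[:1]])
P0=np.array([.535,-.19,.125]);N=[];tiles=[]
for (m,k,c) in V:
    im=cv2.imread(f"pics/a{c}.png")[:,:,::-1].copy();hsv=cv2.cvtColor(im,cv2.COLOR_RGB2HSV).astype(int)
    q=((hsv[...,0]<18)&(hsv[...,1]>95)&(hsv[...,1]<185)&(hsv[...,2]>30)).astype(np.uint8)
scene [('bar_face', [315.1, 387.2], 0.61), ('bar_bolt', [286.0, 364.3], 0.87)]
top [('bar_face', [269.6, 454.0], 0.67)]
wrist [('bar_face', [172.4, 310.9], 0.66), ('bar_bolt', [193.0, 415.4], 0.94)]
scene 1388 [351 274  75  89] [[348.3999938964844, 281.0], [360.8999938964844, 271.20001220703125], [426.6000061035156, 354.8999938964844], [414.20001220703125, 364.70001220703125]]
tile origin 331 253 scale 2.3076923076923075
top 899 [396 248  66  27] [[395.0, 263.79998779296875], [398.29998779296875, 247.5], [461.6000061035156, 260.1000061035156], [458.29998779296875, 276.5]]
tile origin 377 232 scale 2.6315789473684212
wrist 8911 [179 126 273  93] [[175.8000030517578, 160.1999969482422], [184.0, 123.69999694824219], [451.6000061035156, 183.39999389648438], [443.3999938964844, 219.89999389648438]]
tile origin 137 92 scale 1.1363636363636365
['scene', 'top', 'wrist'] [ 5.36300e-01 -1.95100e-01  1.18900e-01 -1.08954e+01  8.02910e+00
 -1.00000e-04] 874.1
['scene', 'top'] [ 0.5594 -0.1712  0.0651  4.9339 45.3838 -0.    ] 315.5
['top', 'wrist'] [ 5.35900e-01 -1.96500e-01  1.18300e-01 -1.06425e+01  9.81250e+00
 -1.00000e-04] 774.1
['scene', 'wrist'] [ 5.37600e-01 -1.89000e-01  1.17600e-01 -1.22709e+01 -1.41700e+00
  1.00000e-04] 69.9
```

```bash
cat > f3.py <<'E'
from fit import *
import pickle
N=pickle.load(open("n.pkl","rb"));T=calibration("top")
x=np.array([.5355,-.191,.124,-10.5,2,0])
im0=cv2.imread("pics/top0.png")[:,:,::-1].copy()
V={"scene":(cv2.imread("pics/ascene.png")[:,:,::-1].copy(),N[0][1]),"top":(im0,T),"wrist":(cv2.imread("pics/awrist.png")[:,:,::-1].copy(),N[2][1])}
for it in range(4):
    obs=[]
    for c,(im,k) in V.items():
        hsv=cv2.cvtColor(im,cv2.COLOR_RGB2HSV).astype(int)
        q=((hsv[...,0]<18)&(hsv[...,1]>95)&(hsv[...,1]<185)&(hsv[...,2]>30)).astype(np.uint8)
        h=np.zeros_like(q);cv2.fillConvexPoly(h,cv2.convexHull(proj(model(x),k)[:,::-1].round().astype(np.int32)),1)
        q=q*cv2.dilate(h,np.ones((3,3)),iterations=[6,4,3,3][it]);obs.append((sup(np.argwhere(q)[:,::-1].astype(float)),k))
    def f(p,full=False):
        e=[sup(proj(model(p[:6]),k)[:,::-1])+D@p[6+2*i:8+2*i]-s for i,(s,k) in enumerate(obs)]
        return e if full else np.concatenate(e+[p[6:]/.5,[p[5]/.002*2,p[4]/4]])
    o=least_squares(f,np.r_[x,np.zeros(6)],loss='soft_l1',x_scale=[.01,.01,.01,3,3,.002]+[1]*6);x=o.x[:6]
    print(x.round(4),o.x[6:].round(1),round(o.cost,1),[round(float(np.sqrt((e**2).mean())),2) for e in f(o.x,True)])
R=Ro.from_euler('xyz',[x[4],0,x[3]],degrees=True).as_matrix()
print("bolt",x[:3]+R@[0,.084,0],"start",x[:3]+R@[0,.036,0],"end",x[:3]+R@[0,-.075,0])
k=N[2][1]
for n,px,z in (("face",[172.4,310.9],x[2]),("bolt",[193,415.4],x[2]+.084*R[2,1])):print(n,atz(px,k,z))
E
python3 f3.py
```

```text
[ 5.37000e-01 -1.91700e-01  1.15300e-01 -1.16596e+01  2.31600e+00
 -2.00000e-04] [-0.3 -3.6  2.7  0.3 -0.1  0. ] 53.8 [0.88, 0.96, 0.73]
[ 5.37000e-01 -1.91700e-01  1.15300e-01 -1.16562e+01  2.31280e+00
 -2.00000e-04] [-0.3 -3.6  2.7  0.3 -0.1  0. ] 54.1 [0.88, 0.96, 0.74]
[ 5.37000e-01 -1.91700e-01  1.15300e-01 -1.16562e+01  2.31280e+00
 -2.00000e-04] [-0.3 -3.6  2.7  0.3 -0.1  0. ] 54.1 [0.88, 0.96, 0.74]
[ 5.37000e-01 -1.91700e-01  1.15300e-01 -1.16562e+01  2.31280e+00
 -2.00000e-04] [-0.3 -3.6  2.7  0.3 -0.1  0. ] 54.1 [0.88, 0.96, 0.74]
bolt [ 0.55399504 -0.109507    0.11869934] start [ 0.5443051  -0.15647884  0.11676232] end [ 0.52189711 -0.2651012   0.11228296]
face [ 0.5371162  -0.1945936   0.11530955]
bolt [ 0.5524656  -0.10901306  0.11869934]
```

Run:
```python
from fit import *
import pickle
N=pickle.load(open("n.pkl","rb"));k=N[2][1];print({a:np.round(k[a],2).tolist() for a in("fx","cx","cy","dist_coeffs")})
print("cam",-np.array(k["R"]).T@k["t"])
im=cv2.imread("pics/awrist.png")[:,:,::-1].copy();hsv=cv2.cvtColor(im,cv2.COLOR_RGB2HSV)
for z in(.115,.128):
    R=Ro.from_euler('xyz',[2.3 if z<.12 else 1.5,0,-10.7],degrees=True).as_matrix();c=atz([172.4,310.9],k,z)
    print(z,[(y,np.round(proj(c+R@[0,y,0],k)[0],1).tolist()) for y in(-.11,0,.084,.11)])
# profile along the bar line, hsv samples near both ends
a=np.array([142.,180.]);b=np.array([201.6,447.5]);u=(b-a)/np.linalg.norm(b-a)
for nm,p0 in (("left",a),("right",b)):
    for t in range(-14,15,2):
        p=p0+u*t+np.array([0,0]);print(nm,t,np.round(p).astype(int),hsv[int(round(p[0])),int(round(p[1]))],im[int(round(p[0])),int(round(p[1]))])
```

```text
{'fx': 416.8, 'cx': 323.42, 'cy': 235.03, 'dist_coeffs': [-0.06, 0.0, 0.0, 0.0, 0.0]}
cam [ 0.49258581 -0.18590753  0.45449823]
0.115 [(-0.11, [145.8, 178.8]), (0, [172.4, 310.9]), (0.084, [193.2, 411.5]), (0.11, [199.7, 442.2])]
0.128 [(-0.11, [144.9, 172.9]), (0, [172.4, 310.9]), (0.084, [193.8, 415.2]), (0.11, [200.4, 446.9])]
left -14 [139 166] [ 17  28 209] [209 199 186]
left -12 [139 168] [ 17  30 211] [211 200 186]
left -10 [140 170] [ 16  29 211] [211 200 187]
left -8 [140 172] [ 14  30 211] [211 198 186]
left -6 [141 174] [ 19  29 210] [210 201 186]
left -4 [141 176] [ 16  28 209] [209 198 186]
left -2 [142 178] [ 17  30 211] [211 200 186]
left 0 [142 180] [ 12  50 177] [177 156 142]
left 2 [142 182] [  9 109 150] [150 106  86]
left 4 [143 184] [  8 109 148] [148 102  85]
left 6 [143 186] [ 10 113 151] [151 107  84]
left 8 [144 188] [  9 100 132] [132  95  80]
left 10 [144 190] [18 39 86] [86 81 73]
left 12 [145 192] [11 33 86] [86 79 75]
left 14 [145 194] [ 3 32 87] [87 77 76]
right -14 [199 434] [  9 107 158] [158 111  92]
right -12 [199 436] [  9 106 161] [161 115  94]
right -10 [199 438] [  9 110 157] [157 109  89]
right -8 [200 440] [  9 104 160] [160 115  95]
right -6 [200 442] [  9 104 159] [159 113  94]
right -4 [201 444] [  9 109 157] [157 111  90]
right -2 [201 446] [  9 107 158] [158 111  92]
right 0 [202 448] [ 12  40 199] [199 180 168]
right 2 [202 449] [ 16  28 208] [208 197 185]
right 4 [202 451] [ 16  26 216] [216 206 194]
right 6 [203 453] [ 16  29 214] [214 203 190]
right 8 [203 455] [ 14  27 216] [216 204 193]
right 10 [204 457] [ 15  26 216] [216 205 194]
right 12 [204 459] [ 18  26 215] [215 206 193]
right 14 [205 461] [ 17  27 214] [214 204 191]
```

Run:
```python
from fit import *
import pickle
N=pickle.load(open("n.pkl","rb"));k=N[2][1]
m=N[2][0];p=np.argwhere(m);
# centreline of face: per-column mid of mask
cols=[c for c in range(200,445,5)];mid=np.array([[ (p[p[:,1]==c,0].min()+p[p[:,1]==c,0].max())/2,c] for c in cols]);wd=[p[p[:,1]==c,0].max()-p[p[:,1]==c,0].min()+1 for c in cols]
l=np.polyfit(mid[:,1],mid[:,0],1);print("line",l,wd[::6])
for z0,sl in((.122,2.5),(.125,2.5),(.128,2.5)):
    t=np.tan(np.deg2rad(sl));W={n:atz([np.polyval(l,c),c],k,z0+t*y) for n,c,y in(("L",179.8,-.11),("R",447.3,.11),("B",415.4,.084),("F",310.9,0))}
    d=W["R"]-W["L"];print(z0,{n:w.round(4).tolist() for n,w in W.items()},"len",np.linalg.norm(d).round(4),"BR",np.linalg.norm(W["R"]-W["B"]).round(4),"FB",np.linalg.norm(W["F"]-W["B"]).round(4),"ang",np.degrees(np.arctan2(d[1],d[0])).round(2))
```

```text
line [  0.22020408 102.75918367] [np.int64(37), np.int64(36), np.int64(37), np.int64(37), np.int64(37), np.int64(37), np.int64(37), np.int64(37), np.int64(37)]
0.122 {'L': [0.5136, -0.2994, 0.1172], 'R': [0.5574, -0.0845, 0.1268], 'B': [0.5522, -0.1105, 0.1257], 'F': [0.5353, -0.1944, 0.122]} len 0.2194 BR 0.0265 FB 0.0857 ang 78.48
0.125 {'L': [0.5134, -0.2984, 0.1202], 'R': [0.5568, -0.0855, 0.1298], 'B': [0.5517, -0.1112, 0.1287], 'F': [0.5349, -0.1943, 0.125]} len 0.2175 BR 0.0263 FB 0.0849 ang 78.48
0.128 {'L': [0.5132, -0.2973, 0.1232], 'R': [0.5562, -0.0864, 0.1328], 'B': [0.5511, -0.1119, 0.1317], 'F': [0.5345, -0.1943, 0.128]} len 0.2155 BR 0.026 FB 0.0841 ang 78.48
```

```bash
python3 -m jog '{"claw":[10,10,10,10,10,10,10,10,10,10,10,10],"offset":[[0,0,0],[0,0,0],[0,0,0],[0,0,0],[0,0,0],[0,0,0],[0,0,0],[0,0,0],[0,0,0],[0,0,0],[0,0,0],[0,0,0]],"turn":[[0,0,1],[0,0,1],[0,0,1],[0,0,1],[0,0,1],[0,0,1],[0,0,1],[0,0,1],[0,0,1],[0,0,1],[0,0,1],[0,0,1]]}'
python3 -m jog '{"claw":[10,10,10,10,10,10,10,10,10,10,10],"offset":[[0,0,0],[0,0,0],[0,0,0],[0,0,0],[0,0,0],[0,0,0],[0,0,0],[0,0,0],[0,0,0],[0,0,0],[0,0,0]],"turn":[[0,0,1],[0,0,1],[0,0,1],[0,0,1],[0,0,1],[0,0,1],[0,0,1],[0,0,1],[0,0,0.4],[0,0.4,0],[0,0,0]]}'
python3 - <<'E'
from h import *
s=r.state();print(s["eef_pos"],s["eef_rot"],s["joints"].round(1),s["wrist_force"]);print(tcpR(s).round(3),togo([.5414,-.162,.19]))
E
```

```text
clock: 17.35
eef_pos: [0.5609, -0.1856, 0.3272]
eef_rot: [180.0, 0.0, 120.2]
wrist_force: [-0.0, -0.4, -3.7]
grip_width: 0.0223
finger_force: 79.8
clock: 18.45
eef_pos: [0.5608, -0.186, 0.3271]
eef_rot: [180.0, -2.0, 78.4]
wrist_force: [-1.2, 0.5, -3.5]
grip_width: 0.0228
finger_force: 79.8
[ 0.56084097 -0.1860102   0.32709729] [179.98579803  -2.00973199  78.42164112] [-30.6  23.9  57.2   1.9  99.5 -18.7] [-1.1651415   0.51597548 -3.4666619 ]
[[ 0.201  0.98   0.007]
 [ 0.979 -0.201  0.034]
 [ 0.035  0.    -0.999]] [ 0.148 -0.239  1.377]
```

```bash
python3 -m jog '{"claw":[10,10,10,10,10,10],"offset":[[0.04,-0.06,0.35],[0.04,-0.06,0.35],[0.04,-0.06,0.35],[0.01,-0.06,0.2],[0,0,0.1],[0,0,0]],"turn":[[0,0,0],[0,0,0],[0,0,0],[0,0,0],[0,0,0],[0,0,0]]}'
python3 - <<'E'
from h import *
for c in("wrist","scene"): cv2.imwrite(f"pics/c{c}.png",camera(c)[:,:,::-1])
s=r.state();print(s["eef_pos"],s["eef_rot"],s["wrist_force"],s["ft_torque"]);print(togo([.5411,-.1635,.18]))
k=calibration("wrist")
for n,z in(("block_sole",.14),("bar_bolt",.128)):
    for d in place_of(n,"wrist")[:1]: print(n,np.round(d["pixel"]),round(d["confidence"],2),atz(d["pixel"],k,z))
E
```

```text
clock: 19.05
eef_pos: [0.5411, -0.1634, 0.192]
eef_rot: [-179.9, -2.0, 78.5]
wrist_force: [0.5, 0.3, -2.3]
grip_width: 0.0224
finger_force: 79.7
[ 0.54186342 -0.16388606  0.19365705] [179.87581508  -1.94582397  78.47083859] [ 0.49450714 -0.61399584 -2.97644428] [-0.0183804  -0.00272917  0.01024855]
[-0.002 -0.009  0.137]
bar_bolt [162. 322.] 0.6 [ 0.55140827 -0.11343229  0.128     ]
```

Run:
```python
import cv2,numpy as np
w=cv2.imread("pics/cwrist.png");s=cv2.imread("pics/cscene.png")
cv2.imwrite("pics/last.png",np.hstack([cv2.resize(w,(480,360)),cv2.resize(s[240:370,320:440],(320,347))[:347].copy() if 0 else cv2.resize(s[235:370,320:440],(320,360),interpolation=cv2.INTER_CUBIC)]))
```

```text
(no output)
```

View pics/last.png

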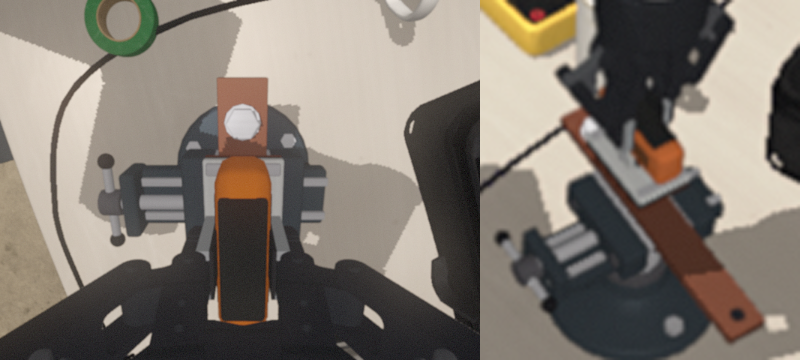

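The block sits in line with the bar (grip at column 242 and bolt at (242,121) in the left tile), with its pad just short of the bolt. Next I lower it by feel.

```bash
python3 -m jog '{"claw":[10,10,10,10],"offset":[[0,0,0.1],[0,0,0.06],[0,0,0.02],[0,0,0]],"turn":[[0,0,0],[0,0,0],[0,0,0],[0,0,0]]}'
python3 -m jog '{"claw":[10,10,10],"offset":[[0,0,0.02],[0,0,0.01],[0,0,0]],"turn":[[0,0,0],[0,0,0],[0,0,0]]}'
```

```text
clock: 19.65
eef_pos: [0.5411, -0.1628, 0.1746]
eef_rot: [-180.0, -2.0, 78.5]
wrist_force: [-2.1, -0.3, 1.6]
grip_width: 0.0232
finger_force: 80.0
clock: 19.95
eef_pos: [0.5413, -0.1627, 0.1744]
eef_rot: [179.9, -1.9, 78.5]
wrist_force: [-8.2, 2.3, 22.3]
grip_width: 0.0226
finger_force: 83.2
```

```bash
python3 -m jog '{"claw":[10,10],"offset":[[0,0,-0.019],[0,0,0]],"turn":[[0,0,0],[0,0,0]]}'; python3 -c "
from h import *
for i in range(1):
  s=r.state();print(s['wrist_force'],s['ft_torque'],s['eef_pos'],s['eef_rot'])"
```

```text
clock: 20.15
eef_pos: [0.5413, -0.1628, 0.1745]
eef_rot: [179.9, -2.0, 78.5]
wrist_force: [-4.1, 0.7, 9.7]
grip_width: 0.0228
finger_force: 81.7
[-4.12120732  0.66086217  9.67112571] [0.27265623 0.93635445 0.03883075] [ 0.54132587 -0.16276919  0.17450987] [179.93554125  -1.97063322  78.47978701]
```

```bash
python3 -m jog '{"claw":[10,10],"offset":[[-0.03,0,-0.003],[-0.06,0,0]],"turn":[[0,0,0],[0,0,0]]}'
```

```text
clock: 20.35
eef_pos: [0.54, -0.171, 0.1739]
eef_rot: [179.9, -2.0, 78.5]
wrist_force: [1.3, 2.3, 4.0]
grip_width: 0.0226
finger_force: 80.6
```

```bash
python3 -m jog '{"claw":[10,10],"offset":[[-0.06,0,0.006],[-0.06,0,0.002]],"turn":[[0,0,0],[0,0,0]]}'
```

```text
clock: 20.55
eef_pos: [0.5377, -0.1832, 0.1729]
eef_rot: [179.9, -2.1, 78.5]
wrist_force: [1.3, 4.4, 7.5]
grip_width: 0.0228
finger_force: 81.3
```

```bash
python3 -m jog '{"claw":[10,10,10],"offset":[[-0.06,0,0.0025],[-0.06,0,0.0025],[-0.06,0,0.0025]],"turn":[[0,0,0],[0,0,0],[0,0,0]]}'
```

```text
clock: 20.85
eef_pos: [0.534, -0.2009, 0.1714]
eef_rot: [179.9, -2.0, 78.5]
wrist_force: [0.6, 4.3, 7.7]
grip_width: 0.0227
finger_force: 81.3
```

```bash
python3 -m jog '{"claw":[10,10],"offset":[[-0.06,0,0.0025],[-0.06,0,0.0025]],"turn":[[0,0,0],[0,0,0]]}'
```

```text
clock: 21.05
eef_pos: [0.5316, -0.2127, 0.1705]
eef_rot: [179.9, -2.0, 78.5]
wrist_force: [1.5, 5.1, 9.0]
grip_width: 0.0224
finger_force: 81.2
```

```bash
python3 -m jog '{"claw":[10,10],"offset":[[-0.06,0,0],[-0.06,0,0.001]],"turn":[[0,0,0],[0,0,0]]}'
```

```text
clock: 21.25
eef_pos: [0.529, -0.2246, 0.1696]
eef_rot: [179.9, -2.0, 78.5]
wrist_force: [0.5, 3.2, 4.8]
grip_width: 0.0227
finger_force: 80.7
```

```bash
python3 -m jog '{"claw":[10,10],"offset":[[-0.06,0,0.005],[-0.06,0,0.0025]],"turn":[[0,0,0],[0,0,0]]}'
```

```text
clock: 21.45
eef_pos: [0.5267, -0.2362, 0.1687]
eef_rot: [179.9, -2.0, 78.5]
wrist_force: [1.8, 4.5, 8.1]
grip_width: 0.0221
finger_force: 81.0
```

```bash
python3 -m jog '{"claw":[10,10],"offset":[[-0.06,0,0.001],[-0.06,0,0.001]],"turn":[[0,0,0],[0,0,0]]}'
```

```text
clock: 21.65
eef_pos: [0.5242, -0.2481, 0.1678]
eef_rot: [179.9, -2.0, 78.5]
wrist_force: [1.8, 3.8, 4.7]
grip_width: 0.0225
finger_force: 80.8
```

```bash
python3 -m jog '{"claw":[10,10],"offset":[[-0.06,0,0.005],[-0.06,0,0.003]],"turn":[[0,0,0],[0,0,0]]}'
```

```text
clock: 21.85
eef_pos: [0.5219, -0.2596, 0.1669]
eef_rot: [179.9, -2.0, 78.5]
wrist_force: [1.6, 6.5, 8.6]
grip_width: 0.0227
finger_force: 81.2
```

```bash
python3 -m jog '{"claw":[10,10],"offset":[[-0.05,0,0.0005],[-0.036,0,0.001]],"turn":[[0,0,0],[0,0,0]]}'
```

```text
clock: 22.05
eef_pos: [0.5201, -0.2681, 0.1663]
eef_rot: [179.9, -2.0, 78.5]
wrist_force: [1.3, 4.5, 7.4]
grip_width: 0.0226
finger_force: 81.2
```

```bash
python3 -m jog '{"claw":[10,10],"offset":[[-0.01,0,0.0005],[0.04,0,-0.0015]],"turn":[[0,0,0],[0,0,0]]}'
```

```text
clock: 22.25
eef_pos: [0.5205, -0.2667, 0.1664]
eef_rot: [179.9, -1.8, 78.4]
wrist_force: [-0.5, -4.7, 4.1]
grip_width: 0.0226
finger_force: 80.7
```

```bash
python3 -m jog '{"claw":[10,10],"offset":[[0.06,0,0.002],[0.06,0,-0.0025]],"turn":[[0,0,0],[0,0,0]]}'
```

```text
clock: 22.45
eef_pos: [0.523, -0.2552, 0.1673]
eef_rot: [179.9, -1.8, 78.4]
wrist_force: [-1.4, -6.0, 4.8]
grip_width: 0.0224
finger_force: 81.0
```

```bash
python3 -m jog '{"claw":[10,10],"offset":[[0.06,0,0.001],[0.06,0,-0.002]],"turn":[[0,0,0],[0,0,0]]}'
```

```text
clock: 22.65
eef_pos: [0.5256, -0.2437, 0.1681]
eef_rot: [179.8, -1.7, 78.4]
wrist_force: [-1.3, -7.6, 7.6]
grip_width: 0.0227
finger_force: 81.2
```

```bash
python3 -m jog '{"claw":[10,10],"offset":[[0.06,0,-0.002],[0.06,0,-0.0025]],"turn":[[0,0,0],[0,0,0]]}'
```

```text
clock: 22.85
eef_pos: [0.528, -0.2319, 0.169]
eef_rot: [179.8, -1.7, 78.4]
wrist_force: [-0.2, -5.7, 7.3]
grip_width: 0.0224
finger_force: 81.2
```

```bash
python3 -m jog '{"claw":[10,10,10],"offset":[[0.06,0,-0.0025],[0.06,0,-0.0025],[0.06,0,-0.0025]],"turn":[[0,0,0],[0,0,0],[0,0,0]]}'
```

```text
clock: 23.15
eef_pos: [0.5317, -0.2143, 0.1704]
eef_rot: [179.8, -1.7, 78.4]
wrist_force: [-0.5, -6.9, 8.2]
grip_width: 0.0229
finger_force: 81.2
```

```bash
python3 -m jog '{"claw":[10,10,10],"offset":[[0.06,0,-0.0035],[0.06,0,-0.003],[0.06,0,-0.0025]],"turn":[[0,0,0],[0,0,0],[0,0,0]]}'
```

```text
clock: 23.45
eef_pos: [0.5353, -0.1966, 0.1717]
eef_rot: [179.8, -1.8, 78.4]
wrist_force: [-1.5, -6.7, 8.0]
grip_width: 0.0228
finger_force: 81.2
```

```bash
python3 -m jog '{"claw":[10,10,10],"offset":[[0.06,0,-0.003],[0.06,0,-0.0025],[0.06,0,-0.003]],"turn":[[0,0,0],[0,0,0],[0,0,0]]}'
```

```text
clock: 23.75
eef_pos: [0.5388, -0.179, 0.1732]
eef_rot: [179.8, -1.8, 78.4]
wrist_force: [-0.9, -6.8, 6.7]
grip_width: 0.0223
finger_force: 81.2
```

```bash
python3 -m jog '{"claw":[10,10,10],"offset":[[0.06,0,-0.002],[0.06,0,-0.0025],[0.045,0,-0.002]],"turn":[[0,0,0],[0,0,0],[0,0,0]]}'
```

```text
clock: 24.05
eef_pos: [0.5422, -0.1629, 0.1746]
eef_rot: [179.8, -1.7, 78.4]
wrist_force: [-1.7, -7.8, 8.0]
grip_width: 0.0226
finger_force: 81.2
```

```bash
python3 -m jog '{"claw":[10,10,10,10,10,10,10,10,10,10,10,10],"offset":[[0,0,-0.1],[0,0,-0.35],[0,0,-0.4],[0,0,-0.4],[0,0,-0.3],[0,0,0],[0,0,0],[0,0,0],[0,0,0],[0,0,0],[0,0,0],[0,0,0]],"turn":[[0,0,0],[0,0,0],[0,0,0],[0,0,0],[0,-0.4,0],[0,0,-1],[0,0,-1],[0,0,-1],[0,0,-1],[0,0,-1],[0,0,-1],[0,0,-1]]}'
python3 -m jog '{"claw":[10,10,10,10,10,10,10,10,10,10,10,10],"offset":[[0,0,0],[0,0,0],[0,0,0],[0,0,0],[0,0,0],[0,0,0],[0,0,0],[0,0,0],[0,0,0],[0,0,0],[0,0,0],[0,0,0]],"turn":[[0,0,-1],[0,0,-1],[0,0,-1],[0,0,-1],[0,0,-1],[0,0,-1],[0,0,-1],[0,0,-1],[0,0,-1],[0,0,-1],[0,0,-1],[0,0,-1]]}'
python3 - <<'E'
from h import *
s=r.state();print(s["eef_rot"],s["wrist_force"],s["joints"].round(1));g=togo([.508,.328,.30]);print(g)
E
```

```text
clock: 25.25
eef_pos: [0.5403, -0.1662, 0.3278]
eef_rot: [-179.9, -0.1, 113.7]
wrist_force: [0.3, 0.2, -2.0]
grip_width: 0.0226
finger_force: 79.8
clock: 26.45
eef_pos: [0.5403, -0.1662, 0.3278]
eef_rot: [179.9, -0.1, 173.7]
wrist_force: [-0.4, 0.1, -1.8]
grip_width: 0.0227
finger_force: 79.8
[ 1.79948338e+02 -1.06388482e-01  1.73672750e+02] [-0.36522781  0.08021946 -1.78812938] [ -29.1   21.    61.7    0.    97.5 -112.8]
[0.865 4.876 0.284]
```

```bash
python3 -m jog '{"claw":[10,10,10,10,10,10,10,10,10,10,10,10],"offset":[[0.079,0.443,0.02],[0.079,0.443,0.02],[0.079,0.443,0.02],[0.079,0.443,0.02],[0.079,0.443,0.02],[0.079,0.443,0.02],[0.079,0.443,0.02],[0.079,0.443,0.02],[0.079,0.443,0.02],[0.079,0.443,0.02],[0.079,0.443,0.02],[0,0,0]],"turn":[[0,0,0],[0,0,0],[0,0,0],[0,0,0],[0,0,0],[0,0,0],[0,0,0],[0,0,0],[0,0,0],[0,0,0],[0,0,-0.6],[0,0,-0.7]]}'
python3 -m jog '{"claw":[10,10,10,10,10,10,10,10],"offset":[[0,0,0.4],[0,0,0.5],[0,0,0.5],[0,0,0.5],[0,0,0.3],[0,0,0.2],[0,0,0.05],[0,0,0]],"turn":[[0,0,0],[0,0,0],[0,0,0],[0,0,0],[0,0,0],[0,0,0],[0,0,0],[0,0,0]]}'
```

```text
clock: 27.65
eef_pos: [0.5082, 0.3322, 0.3048]
eef_rot: [180.0, -0.2, -179.6]
wrist_force: [-0.0, -0.9, -3.1]
grip_width: 0.0227
finger_force: 80.0
clock: 28.45
eef_pos: [0.5095, 0.3277, 0.061]
eef_rot: [-180.0, -0.1, 180.0]
wrist_force: [0.3, -0.2, -1.8]
grip_width: 0.0226
finger_force: 80.1
```

```bash
python3 -m jog '{"claw":[10,10,10,10],"offset":[[0,0,0.07],[0,0,0.03],[0,0,0.02],[0,0,0]],"turn":[[0,0,0],[0,0,0],[0,0,0],[0,0,0]]}'; python3 -m jog '{"claw":[10,10,10],"offset":[[0,0,0.015],[0,0,0],[0,0,0]],"turn":[[0,0,0],[0,0,0],[0,0,0]]}'
```

```text
clock: 28.85
eef_pos: [0.5097, 0.3279, 0.0496]
eef_rot: [180.0, 0.0, 180.0]
wrist_force: [0.0, 0.1, -2.6]
grip_width: 0.0227
finger_force: 80.1
clock: 29.15
eef_pos: [0.5097, 0.3279, 0.0481]
eef_rot: [180.0, 0.0, 180.0]
wrist_force: [0.1, 0.8, -1.2]
grip_width: 0.0229
finger_force: 80.1
```

```bash
python3 -m jog '{"claw":[10,10,10],"offset":[[0,0,0.015],[0,0,0.01],[0,0,0]],"turn":[[0,0,0],[0,0,0],[0,0,0]]}'
```

```text
clock: 29.45
eef_pos: [0.5098, 0.328, 0.0477]
eef_rot: [180.0, 0.1, 180.0]
wrist_force: [-5.0, -1.7, 15.7]
grip_width: 0.0222
finger_force: 82.8
```

```bash
python3 -m jog '{"claw":[10,10,40,60,60,60,60,60,60,60,60,60],"offset":[[0,0,-0.02],[0,0,0],[0,0,0],[0,0,0],[0,0,0],[0,0,-0.2],[0,0,-0.4],[0,0,-0.4],[0,0,-0.4],[0.4,0,-0.3],[0.4,0,-0.2],[0,0,0]],"turn":[[0,0,0],[0,0,0],[0,0,0],[0,0,0],[0,0,0],[0,0,0],[0,0,0],[0,0,0],[0,0,0],[0,0,0],[0,0,0],[0,0,0]]}'
python3 - <<'E'
from h import *
k=calibration("wrist");im=camera("wrist");cv2.imwrite("pics/end.png",im[:,:,::-1])
for n,z in(("block",.062),("cutters",.014),("mat",.004)):
    for d in silhouettes(n,"wrist")[:1]:
        W=np.array([atz(p,k,z)[:2] for p in np.argwhere(d["mask"])],np.float32);print(n,round(d["confidence"],2),cv2.minAreaRect(W))
hsv=cv2.cvtColor(im,cv2.COLOR_RGB2HSV);b=silhouettes("block","wrist")[0]["mask"]&(hsv[...,1]>150)
print(cv2.minAreaRect(np.array([atz(p,k,.062)[:2] for p in np.argwhere(b)],np.float32)))
for c in("top","scene"):
    camera(c);print(c,{n:np.round(d["pixel"]).tolist() for n in("bar_face","bar_bolt","mug","meter","tape","block","cutters") for d in place_of(n,c)[:1]})
E
```

```text
clock: 30.65
eef_pos: [0.4268, 0.3285, 0.2409]
eef_rot: [179.9, 0.2, -179.9]
wrist_force: [0.7, -0.2, 0.9]
grip_width: 0.0602
finger_force: 0.0
block 0.94 ((0.5024441480636597, 0.32808226346969604), (0.03755190595984459, 0.09009309858083725), 89.97564697265625)
cutters 0.63 ((0.48544129729270935, 0.2046903669834137), (0.12325151264667511, 0.055554259568452835), 2.7006406784057617)
mat 0.93 ((0.5056244730949402, 0.2647787928581238), (0.19917340576648712, 0.22941911220550537), 4.652572154998779)
((0.5049530267715454, 0.327664315700531), (0.08521734178066254, 0.023219799622893333), 0.6531434655189514)
top {'bar_face': [269.0, 454.0], 'bar_bolt': [259.0, 409.0], 'mug': [188.0, 344.0], 'meter': [198.0, 280.0], 'tape': [309.0, 347.0], 'block': [286.0, 185.0], 'cutters': [288.0, 251.0]}
scene {'bar_bolt': [284.0, 362.0], 'mug': [260.0, 380.0], 'meter': [232.0, 331.0], 'tape': [317.0, 293.0], 'block': [260.0, 378.0], 'cutters': [254.0, 255.0]}
```

```bash
python3 -c "
from h import *
print(r.sign_off())"
```

```text
the job is handed in; nothing more can be done
None
```

The job is handed in: the cutters lie flat on the mat, and the bar got one double stroke from the bolt to the bare end and back, mostly at 7–12 N (about 25 N for an instant at touch-down). The block stands on its sole beside the cutters, and neither the bar nor the bystanders showed any shift in the last pictures. I placed the end of the stroke from measured positions (good to about 2 mm) and did not check it in a picture.

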